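# Reset the vent stay of a parts-drying box to its last hole

## Robot

A 7-joint arm with a two-finger parallel gripper is mounted at the origin on the work surface. World frame = base frame: x ahead of the robot, y to its left, z up, the work surface at z = 0. Lengths are in m, angles in rad, forces in N, time in s.
With the tool pointing down it reaches from about 0.4 to 0.85 m from the base axis. Payload 4.5 kg.
Tool frame: the origin (TCP) lies at the very end of the fingers, on their centre line; the grasp point (between the pads) lies 19 mm behind it (r.grip_point_offset is the distance from the TCP to the grasp point, in m); z points along the fingers, y is the line along which they close (so a half turn about z gives the same grasp; the last joint's range is limited). The gripper opens to 88 mm and grips with 3 to 60 N. Pads are 18 mm wide; open, the fingers measure 123 mm over their backs; the gripper's body (75 mm by 187 mm) begins 45 mm behind the grasp point.
Start: joints at [1.37, 0.689, -0.195, 1.565, 0.157, 0.902, -0.215], TCP at [0.145, -0.608, 0.239] pointing down, gripper open.
Joint ranges: [-3.01, 3.01], [-0.46, 2.08], [-1.47, 1.51], [0.13, 2.56], [-1, 4.14], [0.04, 2.09], [-2.66, 2.66]. Speed limits (rad/s): [2.57, 2.57, 3.14, 3.14, 3.14, 3.14, 3.14].

## Interface

Orientations are given as a unit quaternion [x, y, z, w].
In Python, from plant import r gives the robot as it stands.
- The arm moves only by the tool carry_out, never from a script. Its argument "rows" is a list of rows, each a list of 3 entries, a list of its own where there are three numbers: the shift along the tool's x, y, z in cm, then the turn, a rotation vector about the tool's x, y, z in degrees, then the closure, from 0 (fully open) to 1 (shut). A call has 1 to 12 rows; each row is the pose to reach, as a shift and turn from the pose commanded when the call began, along the tool's axes at that moment; what a row does not reach only later rows make up. A row lasts 1/10 s, in which the tool goes at most 50 mm and 8.59 degrees, less where a joint would pass 70% of its speed; a pose out of reach is approached as far as the arm can. A call with a gripper value outside its range is refused whole. The fingers move at their own pace and stop on an object; "newtons" is the grip in N (left out, the last holds). Time passes only in rows, so rows that repeat a pose let the fingers close. It gives the time, the measured TCP pose, the force, the opening and the grip force at its end, in the units of the state.
- r.get_state(): the state, without advancing time (a new reading comes with each control period).
- r.snapshot(name): name is "scene" or "top" or "wrist"; returns a dict with "image" (480x640x3 uint8, red, green, blue), "fx", "fy", "cx", "cy" (pixels), "dist_coeffs" ([k1, k2, p1, p2, k3] as OpenCV has them; the pictures are not rectified), "pose" (4x4, takes a point from camera to world coordinates). Camera axes: x right, y up, looking along -z (the intrinsics and any distortion apply to the point x, -y, -z); pixel columns grow to the right and rows downward; lengths in m; the calibration is good to about 2 mm. A picture is of the moment at which its call begins. There is no depth.
- r.finish_job(): hands the job in; it is judged then, once.
The state is a dict: "clock": time; "q": joint angles; "qd": joint speeds; "joint_torque": joint torques, N m; "tool_pos": TCP position; "eef_rot": TCP orientation; "contact_force": force on the tool from outside, world axes, zero at the start; "moment": the same for the moment, N m; "opening": opening from 0.0 (shut) to 1.0 (fully open); "finger_force": force on a finger pad.
Only numpy, scipy, OpenCV 4.12 (cv2) and the standard library are available. Lean on these libraries where they do the work, as an engineer would, in place of code of your own. Each camera call takes 0.05 s, during which the arm holds its last target. There are 200 camera calls.

## Task

The sprung vent door of the bench-top drying box is propped ajar by its stay, the flat steel bar whose slot sits over the upright pin on the box's roof. Lift the stay off the pin by its knob, draw the door wider against its spring, and drop the stay's last hole (the round one next to the knob) over the pin so that the bar lies flat again and holds the door. Keep hold of the knob until the bar is down flat, feel for the pin gently rather than forcing the bar down on it, and leave everything else where it is.

Things in the scene. Friction and masses are not known exactly. Their poses are not given: they have to be found in the camera images.
- drybox: The drying box, fixed to the table, bare sheet metal, 240 mm deep (x), 300 wide (y), 140 high. Origin at the centre of its underside; z up, its front (the door side, towards the robot) faces its -x. A pin 8 mm in diameter with a 0.5 mm chamfer at its tip stands upright on the roof, 15 mm tall. The box carries the door and the stay.
- door (a joint): Angle of the vent door (rad): 0 shut, growing as it opens towards the box's -x. Its upright hinge is at x = -138, y = +140 mm of the box; the stay's pivot is 210 mm from it. A stiff hinge with a closing spring: opening takes 3 to 8 N at the stay; wide open it springs back towards the box's +x with 2 to 4 N, at its start it rests unloaded. It starts near 0.15 and ends near 0.46 (0.41 to 0.51) with the last hole on the pin.
- stay: The stay: a flat steel bar 212 x 24 x 5 mm, about 0.16 kg. Origin at its pivot on the door, in mid-thickness; its x runs along the bar to the knob, its z is normal to the bar, up. At the pivot it turns freely sideways and tips up freely (to 0.7 rad), but not below level. Flat, its mid-thickness is 146.5 mm above the table and the pin's tip stands 6 mm above the bar.
- stay_pivot (a point): The point on the stay's pivot (same as the stay's origin), on the door.
- slot (a point): Centre of the stay's slot, in mid-thickness, 88 mm from the pivot; 27 mm long, 10.5 mm wide. At the start the pin stands somewhere in this slot.
- end_hole (a point): Centre of the last hole, in mid-thickness, 150 mm from the pivot, 37 mm before the knob; a round hole 10.5 mm wide through the bar. Another like it lies 122 mm from the pivot: not the one wanted.
- knob_grip (a point): Middle of the knob to grip: a round upright post on the stay, 18 mm in diameter, 36 mm tall above the bar's top; this point is on its axis 24.5 mm above the bar's mid-thickness (14 mm below the knob's top) and 187 mm from the pivot along the bar.
- pin_place (a point): Nominal foot of the pin on the box's roof (z = 140 mm), at x = -81, y = -58 mm of the box. The pin is clamped in a slotted foot: it stands up to 7 mm before or behind this point along the box's x (not sideways, and it does not move in use); only looking or feeling tells where.
- socket: Bystander, leave alone: a plain steel wrench socket, 28 mm across, 32 mm tall, standing on the drying box.
- bearing: Bystander, leave alone: a steel ring, 52 mm across, 15 mm tall, lying on the drying box.
- jar: Bystander, leave alone: a small jar, 48 mm across, 55 mm tall, standing on the drying box.
- reservoir: Bystander, leave alone: a yellow plastic fluid reservoir, 100 x 70 x 77 mm, on the table.
- actuator: Bystander, leave alone: a grey metal brake actuator with a motor drum, about 180 x 100 x 85 mm, on the table.
- wrench: Bystander, leave alone: a 180 mm wrench lying on the table.
- screwdriver: Bystander, leave alone: a 200 mm screwdriver lying on the table.

How it is judged:
By the outcome, as a careful person would: the job done as asked, in the order asked, and still so for the second after the job is handed in, with the robot touching nothing.
It also fails if it takes over 64 s, if anything falls off the work surface, if the arm or the gripper's body presses on something with over 40 N, if the wrist force passes 120 N, or if a joint passes its speed limit or range.

## Working session

There is one attempt and no reset: what is moved stays moved. The work goes in short steps, Python scripts to look and compute and a tool call to move; the robot and the scene stay as the last step left them, time stands still between calls to the robot, and variables do not carry over. Pictures are saved under pics/ and viewed, at most 10 in all, crops included, and the job is handed in when it is done.

Besides the shell and the picture viewer there is one more tool, called after "Request:" as name(argument=value, ...), one argument or row to a line, values as JSON. carry_out: Moves the arm, as the interface text tells. Its arguments: {"type":"object","properties":{"rows":{"type":"array"},"newtons":{"type":"number"}},"required":["rows"]}

```bash
mkdir -p pics; cat > h.py <<'E'
import numpy as np, cv2, json
from plant import r
from scipy.spatial.transform import Rotation as R
def snap(n,f):
    s=r.snapshot(n); cv2.imwrite(f'pics/{f}.png',cv2.cvtColor(s['image'],cv2.COLOR_RGB2BGR))
    np.savez(f'pics/{f}.npz',**s); return s
def K(s): return np.array([[s['fx'],0,s['cx']],[0,s['fy'],s['cy']],[0,0,1.]])
def ray(s,uv):
    p=cv2.undistortPoints(np.array([[uv]],float),K(s),np.array(s['dist_coeffs'],float))[0,0]
    P=np.array(s['pose']); d=P[:3,:3]@np.array([p[0],-p[1],-1]); return P[:3,3],d
def atz(s,uv,z):
    o,d=ray(s,uv); return o+d*(z-o[2])/d[2]
def proj(s,X):
    P=np.array(s['pose']); c=(np.atleast_2d(X)-P[:3,3])@P[:3,:3]; c=c*[1,-1,-1]
    return cv2.projectPoints(c,np.zeros(3),np.zeros(3),K(s),np.array(s['dist_coeffs'],float))[0][:,0]
def tri(l):
    A=np.zeros((3,3));b=np.zeros(3)
    for s,uv in l:
        o,d=ray(s,uv); d=d/np.linalg.norm(d); M=np.eye(3)-np.outer(d,d); A+=M;b+=M@o
    return np.linalg.solve(A,b)
def load(f): return dict(np.load(f'pics/{f}.npz'))
E
python3 - <<'E'
from h import *
for n in ('top','scene'): 
    s=snap(n,n+'0'); print(n,np.array(s['pose']).round(3).tolist(),s['fx'])
st=r.get_state(); print({k:np.round(st[k],3).tolist() for k in ('tool_pos','eef_rot','contact_force','clock')})
E
```

```text
top [[0.005, 0.992, -0.125, 0.329], [-1.0, 0.006, 0.005, -0.009], [0.006, 0.125, 0.992, 1.578], [0.0, 0.0, 0.0, 1.0]] 620.5166612308734
scene [[0.456, -0.613, 0.645, 1.597], [0.89, 0.309, -0.335, -0.557], [0.006, 0.727, 0.687, 1.233], [0.0, 0.0, 0.0, 1.0]] 530.7411973571244
{'tool_pos': [0.145, -0.607, 0.238], 'eef_rot': [0.993, 0.117, -0.0, -0.001], 'contact_force': [0.323, -0.229, -0.336], 'clock': 0.1}
```

View pics/top0.png

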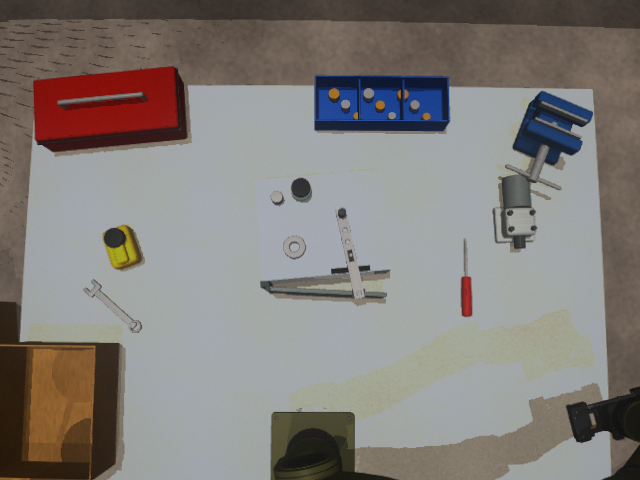

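View pics/scene0.png

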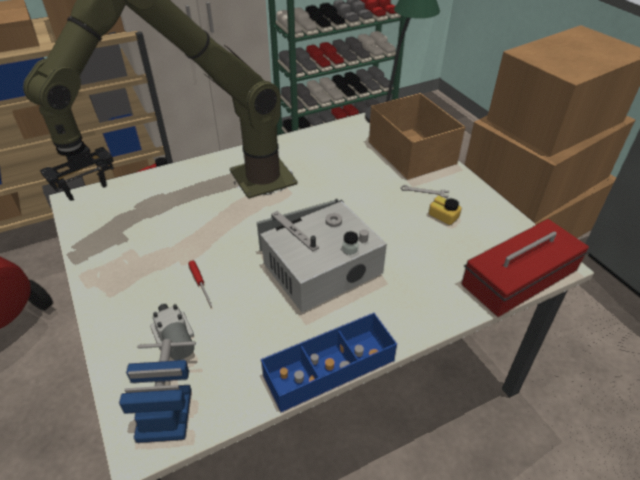

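The top view shows the box at about (260–385, 180–285), with the stay running from its pivot at (358,295) to the knob at (342,212). The scene view shows the knob at (312,240). I'll enlarge both next.

```bash
python3 - <<'E'
from h import *
a=cv2.imread('pics/top0.png')[170:310,245:405]; b=cv2.imread('pics/scene0.png')[190:310,250:390]
a=cv2.resize(a,None,fx=4,fy=4,interpolation=cv2.INTER_CUBIC); cv2.imwrite('pics/c1.png',a)
s=load('top0');
print('knob top',atz(s,(342,212),.185),'pivot',atz(s,(358.5,293),.149))
print(proj(s,[[0.5,0,0.14]]))
E
```

```text
knob top [ 0.57467541 -0.06522421  0.185     ] pivot [ 0.39235375 -0.10476066  0.149     ]
[[313.26375155 246.72647148]]
```

View pics/c1.png

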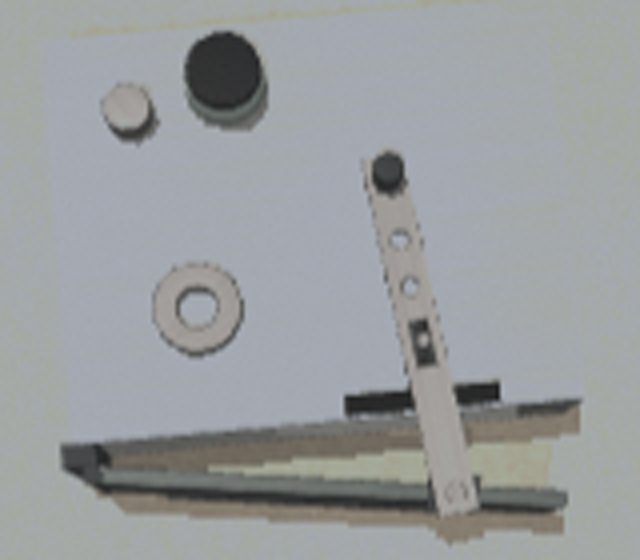

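The crop shows the knob top at about (388,172), end hole (400,240), slot centre (423,342), pin tip (424,339), pivot (455,490), door hinge near (85,462), and the roof's front edge running (62,445)–(580,402).

```bash
python3 - <<'E'
from h import *
s=load('top0'); f=lambda x,y,z: atz(s,(245+(x+.5)/4-.5,170+(y+.5)/4-.5),z)
k=f(388,172,.1855); e=f(400,240,.149); e1=f(410,287,.149);sl=f(423,342,.149); pin=f(424,339,.155); pv=f(455,490,.149)
for n,v in zip('knob end mid slot pin piv'.split(),(k,e,e1,sl,pin,pv)): print(n,v.round(4), 'dpiv',np.linalg.norm((v-pv)[:2]).round(4))
a=f(62,445,.14);b=f(580,402,.14); d=(a-b)[:2]; print('edge',a,b,np.linalg.norm(d),'yaw',np.degrees(np.arctan2(-d[0],d[1])))
E
```

```text
knob [ 0.5731 -0.0644  0.1855] dpiv 0.1832
end [ 0.5394 -0.0728  0.149 ] dpiv 0.1485
mid [ 0.5119 -0.0786  0.149 ] dpiv 0.1203
slot [ 0.4798 -0.0861  0.149 ] dpiv 0.0874
pin [ 0.4809 -0.0864  0.155 ] dpiv 0.0884
piv [ 0.3944 -0.1045  0.149 ] dpiv 0.0
edge [0.41958336 0.12267275 0.14      ] [ 0.44618645 -0.1779567   0.14      ] 0.3018042245648223 yaw 5.057004243911566
```

Request:
carry_out(
  rows=[
    [[5, -4, -6], [0, 0, 0], 0],
    [[9, -7, -8], [0, 0, 0], 0],
    [[13.5, -10.5, -8], [0, 0, 0], 0],
    [[17.5, -14, -8], [0, 0, 0], 0],
    [[21.5, -17, -8], [0, 0, 0], 0],
    [[25.5, -20, -8], [0, 0, 0], 0],
    [[29.5, -23, -8], [0, 0, 0], 0],
    [[33.5, -26.5, -8], [0, 0, 0], 0],
    [[37.5, -30, -8], [0, 0, 0], 0],
    [[41.5, -33, -8], [0, 0, 0], 0],
    [[45.5, -36, -8], [0, 0, 0], 0],
    [[49, -39, -8], [0, 0, 0], 0],
  ],
)

```text
clock: 1.3
tool_pos: [0.5026, -0.1512, 0.3185]
eef_rot: [0.993, 0.117, -0.0, 0.0]
contact_force: [1.6, 0.2, -0.3]
opening: 0.998
finger_force: 0.0
```

```bash
python3 - <<'E'
from h import *
s=snap('wrist','w1'); st=r.get_state(); print({k:np.round(st[k],3).tolist() for k in ('tool_pos','eef_rot','contact_force','clock','q')})
print(proj(s,[[.5731,-.0644,.1855],[.4809,-.0864,.155],[.3944,-.1045,.149]]))
E
```

```text
{'tool_pos': [0.509, -0.141, 0.319], 'eef_rot': [0.992, 0.124, 0.003, -0.003], 'contact_force': [5.521, 5.536, 1.368], 'clock': 1.35, 'q': [0.356, 0.466, -0.261, 1.749, 0.135, 0.939, -1.28]}
[[226.30433023 104.54873336]
 [242.39327022 220.84138523]
 [247.03025092 308.53897879]]
```

View pics/w1.png

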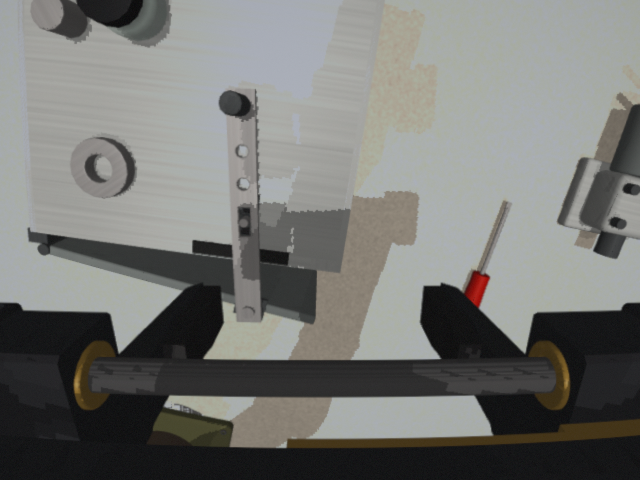

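The wrist view shows the knob top at (233,102), end hole (241,151), pin tip in the slot at (244,217), and pivot (248,312). The predictions were within about 7 px.

```bash
python3 - <<'E'
from h import *
s=load('w1'); t=load('top0')
g=lambda x,y:(245+(x+.5)/4-.5,170+(y+.5)/4-.5)
for n,u,z,c in (('knob',(233,102),.1855,(388,172)),('end',(241,151),.149,(400,240)),('pin',(244,217),.155,(424,339)),('piv',(248,312),.149,(455,490))):
    print(n,atz(s,u,z).round(4),tri([(s,u),(t,g(*c))]).round(4))
E
```

```text
knob [ 0.5759 -0.0688  0.1855] [ 0.5759 -0.065   0.1694]
end [ 0.5386 -0.0737  0.149 ] [ 0.539  -0.0733  0.1491]
pin [ 0.4846 -0.0872  0.155 ] [ 0.482  -0.0864  0.147 ]
piv [ 0.3909 -0.106   0.149 ] [ 0.3939 -0.1053  0.1535]
```

Request:
carry_out(
  rows=[
    [[2.5, -2.0, 0], [0, 0, 0], 0],
    [[5.2, -4.0, 0], [0, 0, 0], 0],
    [[5.2, -4.0, 0], [0, 0, 0], 0],
    [[5.2, -4.0, 0], [0, 0, 0], 0],
  ],
)

```text
clock: 1.75
tool_pos: [0.5428, -0.1016, 0.3182]
eef_rot: [0.993, 0.118, -0.001, -0.0]
contact_force: [-0.4, -0.7, 0.3]
opening: 0.999
finger_force: 0.0
```

```bash
python3 - <<'E'
from h import *
s=snap('wrist','w2'); st=r.get_state(); print({k:np.round(st[k],4).tolist() for k in ('tool_pos','eef_rot','contact_force','clock')})
c=s['image'][:300,60:460]; cv2.imwrite('pics/c2.png',cv2.resize(c[:,:,::-1],None,fx=2,fy=2,interpolation=cv2.INTER_CUBIC))
print(proj(s,[[.576,-.067,.1855],[.4825,-.0868,.155],[.393,-.1055,.149]]))
E
```

```text
{'tool_pos': [0.5423, -0.1028, 0.3183], 'eef_rot': [0.9931, 0.1169, -0.0008, 0.0003], 'contact_force': [-0.4391, -0.4518, 1.1849], 'clock': 1.8}
[[286.40686345 171.52715008]
 [289.38959334 273.32368243]
 [289.59675409 355.15879114]]
```

View pics/c2.png

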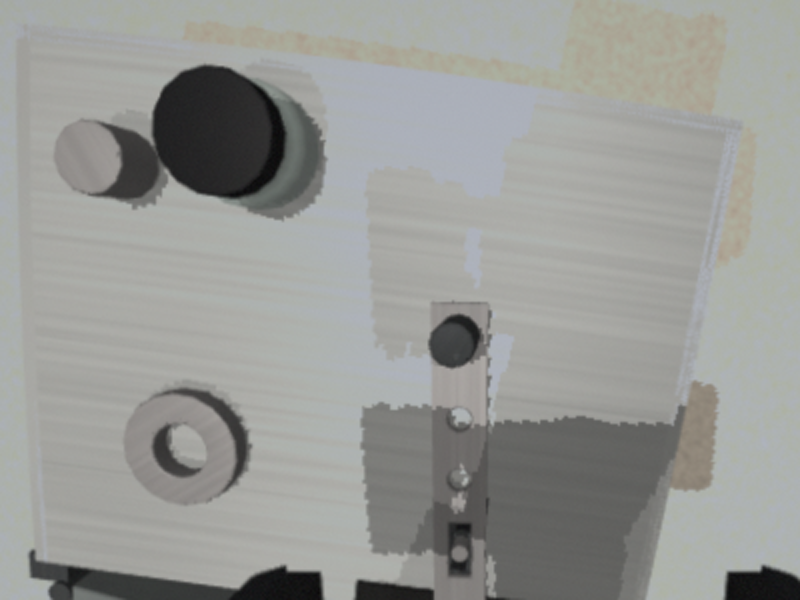

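The settled crop shows the knob top at (453,341), end hole (459,418), pin tip (459,552) in the slot (523–577 rows), and roof back corners (22,28) and (740,122). The bar is aligned with tool x.

```bash
python3 - <<'E'
from h import *
s=load('w2'); f=lambda x,y,z: atz(s,(60+(x+.5)/2-.5,(y+.5)/2-.5),z).round(4)
k=f(453,341,.1855);e=f(459,418,.149);m=f(459,478,.149);p=f(459,552,.155)
print('knob',k,'end',e,'mid',m,'pin',p,'slot',f(459.5,550,.149))
a=f(22,28,.14);b=f(740,122,.14);d=(a-b)[:2];print(a,b,np.linalg.norm(d),np.degrees(np.arctan2(-d[0],d[1])))
d=(k-p)[:2];print('bar',np.degrees(np.arctan2(d[1],d[0])),np.linalg.norm(d))
st=r.get_state();Q=R.from_quat(st['eef_rot']).as_matrix()
u=np.array([.976,.22]); 
for z in (.24,.153): print('shift cm',Q.T@(np.array([*k[:2],z])-st['tool_pos'])*100)
E
```

```text
knob [ 0.5769 -0.0667  0.1855] end [ 0.5395 -0.0739  0.149 ] mid [ 0.5126 -0.0797  0.149 ] pin [ 0.4801 -0.0872  0.155 ] slot [ 0.4785 -0.0872  0.149 ]
[0.6559 0.136  0.14  ] [ 0.6855 -0.1585  0.14  ] 0.2959838002323776 5.739485648084191
bar 11.957250705630361 0.09894690495412167
shift cm [ 4.21386163 -2.70784787  7.81698068]
shift cm [ 4.22882199 -2.71115644 16.51696719]
```

Request:
carry_out(
  rows=[
    [[2.2, -1.4, 3.5], [0, 0, 0], 0.2],
    [[4.2, -2.7, 7], [0, 0, 0], 0.3],
    [[4.2, -2.7, 10], [0, 0, 0], 0.3],
    [[4.2, -2.7, 13], [0, 0, 0], 0.3],
    [[4.2, -2.7, 15], [0, 0, 0], 0.3],
    [[4.2, -2.7, 16.4], [0, 0, 0], 0.3],
    [[4.2, -2.7, 16.4], [0, 0, 0], 0.3],
    [[4.2, -2.7, 16.4], [0, 0, 0], 0.3],
  ],
  newtons=10,
)

```text
clock: 2.6
tool_pos: [0.5774, -0.0672, 0.155]
eef_rot: [0.993, 0.116, -0.0, 0.0]
contact_force: [0.3, -1.1, 1.1]
opening: 0.699
finger_force: 0.0
```

Request:
carry_out(
  rows=[
    [[0, 0, 0], [0, 0, 0], 1],
    [[0, 0, 0], [0, 0, 0], 1],
    [[0, 0, 0], [0, 0, 0], 1],
    [[0, 0, 0], [0, 0, 0], 1],
    [[0, 0, 0], [0, 0, 0], 1],
    [[0, 0, 0], [0, 0, 0], 1],
    [[0, 0, 0], [0, 0, 0], 1],
    [[0, 0, 0], [0, 0, 0], 1],
  ],
)

```text
clock: 3.4
tool_pos: [0.5777, -0.0659, 0.1547]
eef_rot: [0.993, 0.117, 0.0, 0.0]
contact_force: [0.1, -0.2, -0.7]
opening: 0.198
finger_force: 10.0
```

Request:
carry_out(
  rows=[
    [[0, 0, 0], [0, 0, 0], 1],
    [[0, 0, 0], [0, 0, 0], 1],
    [[-0.03, 0, -0.5], [0, 1.5, 0], 1],
    [[-0.07, 0, -1.0], [0, 3, 0], 1],
    [[-0.12, 0, -1.5], [0, 4.5, 0], 1],
    [[-0.19, 0, -2.0], [0, 6, 0], 1],
    [[-0.27, 0, -2.5], [0, 7.5, 0], 1],
    [[-0.35, 0, -2.9], [0, 9, 0], 1],
    [[-0.49, 0, -3.5], [0, 11, 0], 1],
    [[-0.49, 0, -3.5], [0, 11, 0], 1],
    [[-0.49, 0, -3.5], [0, 11, 0], 1],
  ],
  newtons=45,
)

```text
clock: 4.5
tool_pos: [0.573, -0.0671, 0.1898]
eef_rot: [0.989, 0.117, 0.095, -0.011]
contact_force: [-0.6, 0.6, -0.6]
opening: 0.191
finger_force: 45.0
```

```bash
python3 - <<'E'
from h import *
s=snap('wrist','w3'); snap('top','t3');snap('scene','s3'); st=r.get_state(); print({k:np.round(st[k],4).tolist() for k in ('tool_pos','eef_rot','contact_force','clock')})
b=cv2.imread('pics/s3.png')[180:320,245:405]
cv2.imwrite('pics/c3.png',np.hstack([cv2.resize(b,None,fx=2.5,fy=2.5,interpolation=cv2.INTER_CUBIC), cv2.resize(cv2.imread('pics/w3.png'),(400,350))]))
E
```

```text
{'tool_pos': [0.5731, -0.0669, 0.1894], 'eef_rot': [0.9886, 0.1168, 0.0949, -0.0112], 'contact_force': [0.1966, 0.23, -1.233], 'clock': 4.65}
```

View pics/c3.png

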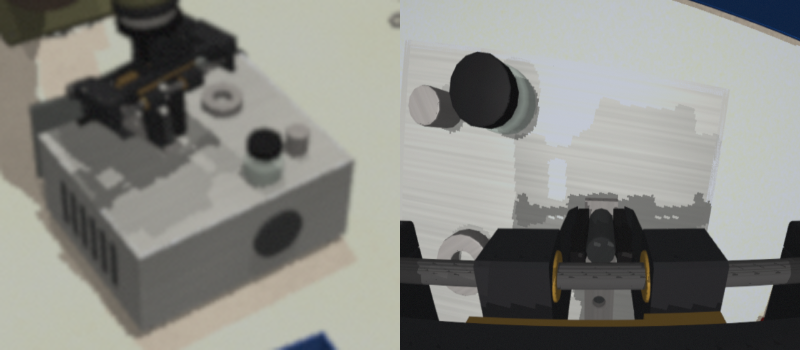

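The bar is lifted, with the knob between the fingers and force near zero. Next I'll work out the pull path.

```bash
cat > plan.py <<'E'
from h import *
by=np.radians(5.4); psi0=np.radians(12.1); XT=.1878; ZT=.0082
T0=np.array([.5777,-.0659]); u=lambda p:np.array([np.cos(p),np.sin(p)])
P0=T0-XT*u(psi0); pin=P0+.0895*u(psi0)
H=P0-.21*u(by-np.pi/2-.15)
def pose(t,a,pin=pin):
    P=H+.21*u(by-np.pi/2-t); d=pin-P; psi=np.arctan2(d[1],d[0])
    B=R.from_euler('ZY',[psi,-a]).as_matrix()   # stay frame
    x=np.array([*P,.1465])+B@[XT,0,ZT]
    return x, B@np.diag([1,-1,-1]), np.linalg.norm(d), psi
def rel(x,M,x0,M0): return np.round(M0.T@(x-x0)*100,2), np.round(np.degrees(R.from_matrix(M0.T@M).as_rotvec()),1)
E
python3 - <<'E'
from plan import *
print('pin',pin,'H',H)
x0,M0,*_=pose(.15,.19); st=r.get_state(); print('check',x0,st['tool_pos'],R.from_matrix(M0).as_quat(),st['eef_rot'])
for t in np.arange(.15,.50,.03):
    x,M,d,p=pose(t,.19); print(round(t,3),*rel(x,M,x0,M0),'d',d.round(4),np.degrees(p).round(1))
E
```

```text
pin [ 0.48158391 -0.0865055 ] H [0.40577421 0.10440735]
check [ 0.57288124 -0.06693305  0.19002014] [ 0.5730907  -0.06688674  0.18940485] [ 0.98994631  0.10492106  0.09432884 -0.0099976 ] [ 0.98855333  0.1167851   0.09485654 -0.01121583]
0.15 [0. 0. 0.] [0. 0. 0.] d 0.0895 12.1
0.18 [-0.6   0.16 -0.11] [-0.2 -0.   1. ] d 0.0956 11.0
0.21 [-1.19  0.29 -0.23] [-0.4  0.   2. ] d 0.1016 10.0
0.24 [-1.79  0.41 -0.34] [-0.6  0.   3. ] d 0.1076 9.0
0.27 [-2.39  0.49 -0.46] [-0.8 -0.   4. ] d 0.1136 8.0
0.3 [-2.98  0.56 -0.57] [-1.  0.  5.] d 0.1196 7.0
0.33 [-3.57  0.6  -0.69] [-1.1  0.   5.9] d 0.1256 6.1
0.36 [-4.16  0.63 -0.8 ] [-1.3 -0.   6.9] d 0.1315 5.1
0.39 [-4.74  0.63 -0.91] [-1.5  0.   7.8] d 0.1374 4.2
0.42 [-5.32  0.61 -1.02] [-1.7 -0.   8.7] d 0.1432 3.2
0.45 [-5.9   0.58 -1.13] [-1.9  0.   9.6] d 0.1491 2.3
0.48 [-6.47  0.52 -1.24] [-2.   0.  10.6] d 0.1549 1.4
```

Request:
carry_out(
  rows=[
    [[-0.6, 0.16, -0.11], [-0.2, 0, 1], 1],
    [[-1.2, 0.29, -0.23], [-0.4, 0, 2], 1],
    [[-1.8, 0.41, -0.34], [-0.6, 0, 3], 1],
    [[-2.4, 0.5, -0.46], [-0.8, 0, 4], 1],
    [[-3.0, 0.56, -0.57], [-1, 0, 5], 1],
    [[-3.6, 0.6, -0.69], [-1.1, 0, 6], 1],
    [[-4.2, 0.63, -0.8], [-1.3, 0, 7], 1],
    [[-4.7, 0.63, -0.91], [-1.5, 0, 7.8], 1],
    [[-5.3, 0.61, -1.02], [-1.7, 0, 8.7], 1],
    [[-5.7, 0.59, -1.1], [-1.8, 0, 9.3], 1],
    [[-6.0, 0.57, -1.15], [-1.9, 0, 9.8], 1],
    [[-6.0, 0.57, -1.15], [-1.9, 0, 9.8], 1],
  ],
)

```text
clock: 5.85
tool_pos: [0.5156, -0.0871, 0.1902]
eef_rot: [0.995, 0.03, 0.097, -0.003]
contact_force: [5.5, 0.5, 1.6]
opening: 0.193
finger_force: 45.0
```

```bash
python3 - <<'E'
from plan import *
s=snap('wrist','w4');snap('top','t4');snap('scene','s4'); st=r.get_state(); print({k:np.round(st[k],4).tolist() for k in ('tool_pos','eef_rot','contact_force','clock','opening')})
x,M,d,p=pose(.4547,.19); print('want',x,R.from_matrix(M).as_quat(),d)
a=cv2.imread('pics/t4.png')[190:310,250:400]; b=cv2.imread('pics/w4.png')
cv2.imwrite('pics/c4.png',np.hstack([cv2.resize(a,(400,320),interpolation=cv2.INTER_CUBIC), cv2.resize(b[280:,200:440],(400,320),interpolation=cv2.INTER_CUBIC)]))
E
```

```text
{'tool_pos': [0.5156, -0.087, 0.1901], 'eef_rot': [0.9948, 0.0297, 0.097, -0.0027], 'contact_force': [5.8453, 0.4503, 1.3267], 'clock': 6.0, 'opening': 0.1935}
want [ 0.51445235 -0.08527916  0.19002014] [ 0.99531783  0.01856162  0.09484068 -0.00176868] 0.14998044288933887
```

View pics/c4.png

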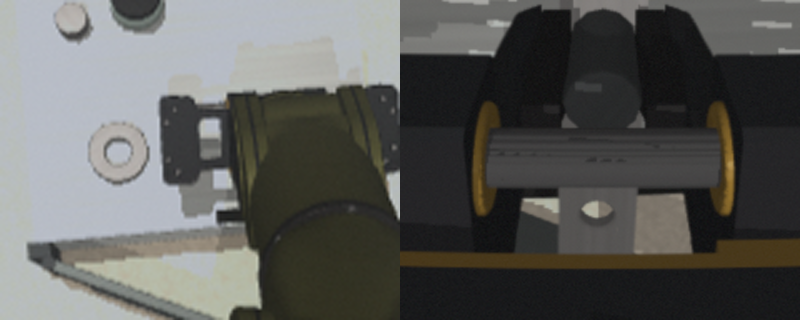

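```bash
python3 - <<'E'
from plan import *
s=load('w4'); st=r.get_state()
# stay frame from TCP: pivot on door arc at distance
from scipy.optimize import brentq
a=.19
def g(t):
    P=H+.21*u(by-np.pi/2-t); return np.linalg.norm(np.array(st['tool_pos'])[:2]-P)-(XT*np.cos(a)-ZT*np.sin(a))
t=brentq(g,.2,.6); P=H+.21*u(by-np.pi/2-t); d=np.array(st['tool_pos'])[:2]-P; psi=np.arctan2(d[1],d[0])
B=R.from_euler('ZY',[psi,-a]).as_matrix(); O=np.array([*P,.1465]); print('t',t,'psi',np.degrees(psi),'tool yaw',np.degrees(2*np.arctan2(.0297,.9948)))
for n,q in (('end',[.15,0,.0025]),('mid',[.122,0,.0025]),('slot',[.088,0,.0025]),('knobtop',[.187,0,.0385])): print(n,(O+B@q).round(4),proj(s,O+B@q))
print('pin tip',proj(s,[*pin,.155]))
t0=load('top0')
E
```

```text
t 0.4491843091118463 psi 1.718277436113613 tool yaw 3.420143407611323
end [ 0.4796 -0.0881  0.1773] [[317.85373106 367.22371932]]
mid [ 0.4521 -0.0889  0.172 ] [[316.4160206  412.68032179]]
slot [ 0.4187 -0.0899  0.1656] [[314.87326657 461.41553813]]
knobtop [ 0.5091 -0.0872  0.2196] [[319.12961864 343.62811157]]
pin tip [[315.52794193 345.04365891]]
```

The visible hole at wrist pixel (318,411) matches the modelled mid hole (412). The end hole is hidden behind the gripper's spindle, so I'll lower by feel.

```bash
cat > low.py <<'E'
from plan import *
import sys
def out(al,dx=0,dy=0,t=None):
    """rows from measured pose to pitch a with the end hole at pin+(dx along bar, dy across (left))"""
    st=r.get_state(); x0=np.array(st['tool_pos']);M0=R.from_quat(st['eef_rot']).as_matrix()
    from scipy.optimize import brentq
    ps=np.radians(1.9); p2=pin+np.array([np.cos(ps)*dx-np.sin(ps)*dy,np.sin(ps)*dx+np.cos(ps)*dy])
    for a in al:
        D=.15*np.cos(a)
        t=brentq(lambda t:pose(t,a,p2)[2]-D,.2,.7); x,M,d,p=pose(t,a,p2)
        M=R.from_euler('z',1.3,degrees=True).as_matrix()@M
        print(a,*[v.tolist() for v in rel(x,M,x0,M0)],'t',round(t,3),x.round(4))
E
python3 - <<'E'
from low import *
out([.16,.13,.10,.085,.073,.06,.04,.02,0])
E
```

```text
0.16 [0.1, -0.19, 0.59] [0.1, -2.0, -0.3] t 0.445 [ 0.5176 -0.085   0.1845]
0.13 [0.03, -0.19, 1.14] [0.1, -3.7, -0.2] t 0.448 [ 0.518 -0.085  0.179]
0.1 [-0.04, -0.18, 1.69] [0.0, -5.4, -0.1] t 0.451 [ 0.5183 -0.0851  0.1734]
0.085 [-0.08, -0.18, 1.97] [0.0, -6.3, -0.1] t 0.452 [ 0.5185 -0.0851  0.1706]
0.073 [-0.11, -0.18, 2.19] [0.0, -7.0, -0.1] t 0.453 [ 0.5187 -0.0851  0.1684]
0.06 [-0.14, -0.17, 2.43] [0.0, -7.7, -0.1] t 0.453 [ 0.5188 -0.0851  0.1659]
0.04 [-0.19, -0.17, 2.8] [0.0, -8.8, -0.0] t 0.454 [ 0.519  -0.0851  0.1622]
0.02 [-0.25, -0.17, 3.18] [0.0, -10.0, -0.0] t 0.455 [ 0.5192 -0.0851  0.1585]
0 [-0.3, -0.17, 3.55] [0.0, -11.1, -0.0] t 0.455 [ 0.5194 -0.0851  0.1547]
```

Request:
carry_out(
  rows=[
    [[0.1, -0.1, 0.3], [0, -1, 0], 1],
    [[0.1, -0.18, 0.6], [0, -2, 0], 1],
    [[0.03, -0.18, 1.14], [0, -3.7, 0], 1],
    [[-0.04, -0.18, 1.6], [0, -5.2, 0], 1],
    [[-0.08, -0.18, 1.95], [0, -6.2, 0], 1],
    [[-0.08, -0.18, 1.95], [0, -6.2, 0], 1],
    [[-0.08, -0.18, 1.95], [0, -6.2, 0], 1],
  ],
)

```text
clock: 6.7
tool_pos: [0.5189, -0.0847, 0.1701]
eef_rot: [0.999, 0.03, 0.042, -0.001]
contact_force: [6.0, 0.5, 0.2]
opening: 0.193
finger_force: 45.0
```

```bash
python3 - <<'E'
from low import *
st=r.get_state(); print({k:np.round(st[k],4).tolist() for k in ('tool_pos','eef_rot','contact_force','clock','opening')})
out([.085,.073,.06,.04,.02,0])
E
```

```text
{'tool_pos': [0.5189, -0.0847, 0.1701], 'eef_rot': [0.9986, 0.0303, 0.0425, -0.0013], 'contact_force': [6.0025, 0.5255, 0.1997], 'clock': 6.7, 'opening': 0.1927}
0.085 [-0.03, 0.03, -0.06] [0.0, 0.0, -0.0] t 0.452 [ 0.5185 -0.0851  0.1706]
0.073 [-0.04, 0.04, 0.17] [0.0, -0.7, -0.0] t 0.453 [ 0.5187 -0.0851  0.1684]
0.06 [-0.05, 0.04, 0.41] [0.0, -1.4, 0.0] t 0.453 [ 0.5188 -0.0851  0.1659]
0.04 [-0.06, 0.04, 0.78] [0.0, -2.6, 0.0] t 0.454 [ 0.519  -0.0851  0.1622]
0.02 [-0.07, 0.04, 1.16] [0.0, -3.7, 0.0] t 0.455 [ 0.5192 -0.0851  0.1585]
0 [-0.09, 0.04, 1.53] [0.0, -4.9, 0.0] t 0.455 [ 0.5194 -0.0851  0.1547]
```

Request:
carry_out(
  rows=[
    [[-0.04, 0.03, 0.1], [0, -0.4, 0], 1],
    [[-0.04, 0.03, 0.2], [0, -0.8, 0], 1],
    [[-0.05, 0.04, 0.3], [0, -1.1, 0], 1],
    [[-0.05, 0.04, 0.4], [0, -1.4, 0], 1],
    [[-0.05, 0.04, 0.4], [0, -1.4, 0], 1],
  ],
)

```text
clock: 7.2
tool_pos: [0.5191, -0.0851, 0.1662]
eef_rot: [0.999, 0.03, 0.031, -0.001]
contact_force: [6.3, -0.2, 0.0]
opening: 0.192
finger_force: 45.0
```

Request:
carry_out(
  rows=[
    [[0, 0, 0.1], [0, -0.3, 0], 1],
    [[-0.01, 0, 0.2], [0, -0.6, 0], 1],
    [[-0.01, 0, 0.3], [0, -0.9, 0], 1],
    [[-0.01, 0, 0.3], [0, -0.9, 0], 1],
  ],
)

```text
clock: 7.6
tool_pos: [0.5192, -0.085, 0.1632]
eef_rot: [0.999, 0.03, 0.023, -0.001]
contact_force: [6.5, 0.8, 0.2]
opening: 0.189
finger_force: 45.0
```

Request:
carry_out(
  rows=[
    [[0, 0, 0.1], [0, -0.3, 0], 1],
    [[-0.01, 0, 0.2], [0, -0.6, 0], 1],
    [[-0.01, 0, 0.3], [0, -0.9, 0], 1],
    [[-0.01, 0, 0.4], [0, -1.2, 0], 1],
    [[-0.01, 0, 0.4], [0, -1.2, 0], 1],
  ],
)

```text
clock: 8.1
tool_pos: [0.5192, -0.085, 0.1591]
eef_rot: [0.999, 0.03, 0.012, -0.0]
contact_force: [5.9, 0.3, -0.1]
opening: 0.191
finger_force: 45.0
```

Request:
carry_out(
  rows=[
    [[0, 0, 0.1], [0, -0.3, 0], 1],
    [[-0.01, 0, 0.2], [0, -0.6, 0], 1],
    [[-0.01, 0, 0.3], [0, -0.9, 0], 1],
    [[-0.01, 0, 0.4], [0, -1.2, 0], 1],
    [[-0.02, 0, 0.46], [0, -1.4, 0], 1],
    [[-0.02, 0, 0.46], [0, -1.4, 0], 1],
  ],
)

```text
clock: 8.7
tool_pos: [0.5193, -0.085, 0.1546]
eef_rot: [1.0, 0.03, 0.0, 0.0]
contact_force: [6.5, 0.4, 0.7]
opening: 0.189
finger_force: 45.0
```

```bash
python3 - <<'E'
from low import *
st=r.get_state(); print({k:np.round(st[k],4).tolist() for k in ('tool_pos','eef_rot','contact_force','moment','clock','opening')})
s=snap('scene','s5');snap('wrist','w5')
b=cv2.imread('pics/s5.png')[190:290,235:395]; w=cv2.imread('pics/w5.png')[280:,200:440]
cv2.imwrite('pics/c5.png',np.hstack([cv2.resize(b,(448,280),interpolation=cv2.INTER_CUBIC),cv2.resize(w,(350,280),interpolation=cv2.INTER_CUBIC)]))
E
```

```text
{'tool_pos': [0.5193, -0.085, 0.1546], 'eef_rot': [0.9995, 0.0303, 0.0003, 0.0], 'contact_force': [6.4512, 0.4279, 0.6655], 'moment': [0.0539, -1.3341, 0.038], 'clock': 8.7, 'opening': 0.1886}
```

Request:
carry_out(
  rows=[
    [[0.05, 0, 0.03], [0, 0, 0], 1],
    [[0.1, 0, 0.03], [0, 0, 0], 1],
    [[0.15, 0, 0.03], [0, 0, 0], 1],
    [[0.2, 0, 0.03], [0, 0, 0], 1],
    [[0.2, 0, 0.03], [0, 0, 0], 1],
  ],
)

```text
clock: 9.3
tool_pos: [0.5193, -0.0851, 0.1541]
eef_rot: [1.0, 0.03, -0.001, 0.0]
contact_force: [4.1, 0.1, 1.5]
opening: 0.189
finger_force: 45.0
```

Request:
carry_out(
  rows=[
    [[0.05, 0, 0], [0, 0, 0], 1],
    [[0.1, 0, 0], [0, 0, 0], 1],
    [[0.15, 0, 0], [0, 0, 0], 1],
    [[0.2, 0, 0], [0, 0, 0], 1],
    [[0.2, 0, 0], [0, 0, 0], 1],
  ],
)

```text
clock: 9.8
tool_pos: [0.5206, -0.0852, 0.1541]
eef_rot: [1.0, 0.03, -0.002, 0.0]
contact_force: [1.1, -1.5, -0.2]
opening: 0.185
finger_force: 45.0
```

View pics/c5.png

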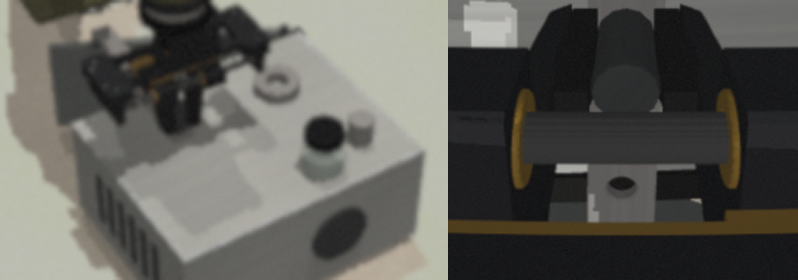

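The bar is flat and held, the mid hole is empty at (622,184) in the crop, and the load is now on the pin. I'll release and rise.

Request:
carry_out(
  rows=[
    [[0, 0, 0], [0, 0, 0], 1],
    [[0, 0, 0], [0, 0, 0], 1],
    [[0, 0, 0], [0, 0, 0], 0.7],
    [[0, 0, 0], [0, 0, 0], 0.5],
    [[0, 0, 0], [0, 0, 0], 0.5],
    [[0, 0, 0], [0, 0, 0], 0.5],
    [[0, 0, 0], [0, 0, 0], 0.5],
    [[0, 0, -1], [0, 0, 0], 0.5],
    [[0, 0, -3], [0, 0, 0], 0.5],
    [[0, 0, -6], [0, 0, 0], 0.5],
    [[0, 0, -10], [0, 0, 0], 0.5],
    [[-3, 0, -14], [0, 0, 0], 0.5],
  ],
  newtons=10,
)

```text
clock: 11.0
tool_pos: [0.4947, -0.086, 0.2965]
eef_rot: [1.0, 0.031, 0.001, -0.0]
contact_force: [0.2, -0.2, 0.3]
opening: 0.499
finger_force: 0.0
```

Request:
carry_out(
  rows=[
    [[-4, 0, -1], [0, 0, 0], 0.5],
    [[-6, 0, -2], [0, 0, 0], 0.5],
    [[-6, 0, -2], [0, 0, 0], 0.5],
    [[-6, 0, -2], [0, 0, 0], 0.5],
  ],
)

```text
clock: 11.4
tool_pos: [0.4328, -0.0904, 0.3152]
eef_rot: [1.0, 0.03, 0.0, 0.0]
contact_force: [0.4, -0.1, 0.3]
opening: 0.497
finger_force: 0.0
```

```bash
python3 - <<'E'
from h import *
s=snap('wrist','w6');q=snap('scene','s6')
b=cv2.imread('pics/s6.png')[190:290,235:395]; w=cv2.imread('pics/w6.png')[:320,160:480]
cv2.imwrite('pics/c6.png',np.hstack([cv2.resize(b,(400,400),interpolation=cv2.INTER_CUBIC),cv2.resize(w,(400,400),interpolation=cv2.INTER_CUBIC)]))
E
```

```text
(no output)
```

View pics/c6.png

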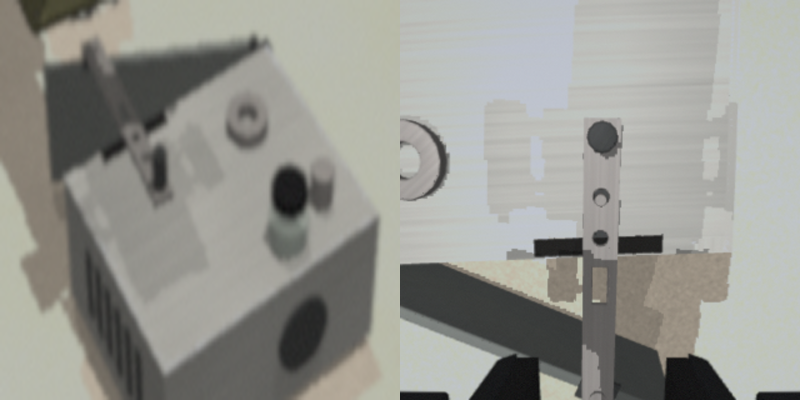

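The wrist crop shows the pin in the last hole at (601,198), next to the knob at (602,137). The mid hole and slot are empty, the bar is flat, and the door is held wide.

```bash
python3 -c "
from plant import r
print(r.finish_job())"
```

```text
the job is handed in; nothing more can be done
None
```

The stay's last hole is over the pin, the bar lies flat and holds the door wide, the arm is clear and touching nothing, and the job was handed in at about 11.5 s.

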